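# Fit and lock the last wheel of a wooden toy truck

## Robot

A 6-joint arm with a two-finger parallel gripper is mounted at the origin on the work surface. World frame = base frame: x ahead of the robot, y to its left, z up, the work surface at z = 0. Lengths are in mm, angles in rad, forces in N, time in s.
With the tool pointing down it reaches from about 350 to 875 mm from the base axis. Payload 4.2 kg.
Tool frame: the origin (TCP) lies between the finger pads; the fingertips stand 17 mm ahead of it and the grasp point (between the pads) lies 2 mm behind it (nose_length is the distance from the TCP to the fingertips, in mm); z points along the fingers, y is the direction in which the jaws open and shut (so a half turn about z gives the same grasp; the last joint's range is limited). The gripper opens to 85 mm and grips with 20 to 120 N. Pads are 22 mm wide; open, the fingers measure 114 mm over their backs; the gripper's body (76 mm by 85 mm) begins 54 mm behind the grasp point. The pads swing forward as they close: fully open they stand 13 mm farther back than shut.
Start: joints at [1.456, 0.385, 0.008, 0, -1.194, -0.259], TCP at [228.189, 581.832, 248.312] pointing down, gripper open.
Joint ranges: [-3.14, 3.14], [-1.21, 2.06], [-1.07, 1.41], [-3.16, 2.05], [-2.99, -0.16], [-3.1, 3.1]. Speed limits (rad/s): [2.79, 2.79, 3.14, 3.14, 3.14, 3.14].

## Interface

Orientations are given as a unit quaternion [x, y, z, w].
In Python, from bench import * gives the robot as it stands.
- The arm moves only by the tool jog_arm, never from a script. Its argument "increments" is a list of rows, each a list of 4 numbers: the shift along the tool's x, y, z in m, then the turn about the tool's z in degrees. A call has 1 to 10 rows; each row is the pose to reach, as a shift and turn from the pose measured when the call began, along the tool's axes at that moment; what a row does not reach only later rows make up. A row lasts 1/8 s, in which the tool goes at most 62.5 mm and 10.7 degrees, less where a joint would pass 70% of its speed; a pose out of reach is approached as far as the arm can. A call with a gripper value outside its range is refused whole. "hand" is the gripper's target within -1 to 1 (fully open at 1, half-way at 0, shut at -1), set as the call begins (left out, the last holds). The fingers move at their own pace and stop on an object; the grip force is fixed at half the most. Time passes only in rows, so rows that repeat a pose let the fingers close. It gives the time, the measured TCP pose, the force and the opening at its end, in the units of the state.
- read_state(): the state, without advancing time (a new reading comes with each control period).
- get_image(name): name is "scene" or "top" or "wrist"; returns the picture (400x640x3 uint8, red, green, blue); there is no depth.
- calibration(name): a dict with "fx", "fy", "cx", "cy" (pixels), "D" ([k1, k2, p1, p2, k3] as OpenCV has them; the pictures are not rectified), "position" and "rotation" of the camera in the world; the wrist camera has in their place "hand_eye" (4x4, takes a point from camera to tool coordinates, whose origin is the TCP and whose axes are the flange's). Camera axes: x right, y up, looking along -z (the intrinsics and any distortion apply to the point x, -y, -z); pixel columns grow to the right and rows downward; lengths in mm; the calibration is good to about 2 mm. A picture is of the moment at which its call begins: read the wrist's pose just before it. calibration takes no time and is no camera call.
- job_done(): hands the job in, once; it reports no verdict.
The state is a dict: "clock": time; "joints": joint angles; "joint_vel": joint speeds; "joint_efforts": joint torques, N m; "position": TCP position; "ee_rot": TCP orientation; "contact_force": force on the tool from outside, world axes, zero at the start; "wrist_torque": the same for the moment, N m; "gripper_width": finger opening in mm.
Only numpy, scipy, OpenCV 4.12 (cv2) and the standard library are available. Lean on these libraries where they do the work, as an engineer would, in place of code of your own. Each camera call takes 0.05 s, during which the arm holds its last target.

## Task

The toy timber truck lies clamped on its side with one bare axle pointing up: slide the bored wood-slice wheel down that axle until it lies flat on the brass shoulder, then put the domed steel push-on cap over the axle's end and press it straight down. Its teeth drag all the way, so keep on until you feel its rim come up firmly against the wheel, and stop there: bearing on the wood with more than about 20 N beyond that drag splits it, and forcing the cap on crooked bends the teeth. Let go of the cap, and leave the blank slice and the loose washer where they lie.

Things in the scene. Friction and masses are not known exactly. Their poses are not given: they have to be found in the camera images.
- wheel_mid (a point): The wheel to fit: a round branch slice with bark rim, 56 mm across, 18 mm thick, 35 g, lying flat on the table, with a 10 mm through bore in its middle (brass ring at the mouth, which stays up). The point is its centre, half-way up (9 mm above its underside); z is the bore's axis.
- cap_mid (a point): Domed steel push-on axle cap, open side down on a 4 mm cork mat: 14 mm high; bottom rim 26 mm across, 2.5 mm thick, over it a closed dome 18 mm across to grip; toothed 11 mm opening below. The teeth drag with 8 to 12 N from where the underside meets the axle's tip, with up to 20 N from 7 to 4 mm above home, then 8 to 15 N; home they hook in. The point is its centre, 7 mm above its underside; z up.
- axle_tip (a point): Top of the bare axle: a plain upright steel rod, 8 mm diameter, round end, fixed to the truck; z up. It stands 28 mm above the brass shoulder (18 mm across, 6 mm over the truck's side) on which the wheel rests. Wheel home: its centre is 19 mm, its upper face 10 mm below this point. Cap home: its underside is 10 mm, its centre 3 mm below this point.
- toy: Wooden toy truck on its side, clamped on a 155 x 250 x 15 mm plywood board, all fixed. Origin: on the table under its middle; y runs along the truck to its front (cab, finished wheel with cap, toggle clamp), x towards its roof. The bare axle is at x -15, y -55 mm, the finished front wheel, same size and height, at x -15, y +55 mm. Nothing on it is higher than 135 mm above the table.
- blank_mid (a point): A blank wood slice of the wheel's size (56 x 18 mm) with a burnt star and no bore; not to be used. The point is its centre, half-way up.
- washer_mid (a point): A plain brass washer, 24 mm across and 4 mm thick, lying on the cork mat; not to be used. The point is its centre.

How it is judged:
By the outcome, as a careful person would: the job done as asked, in the order asked, and still so for the second after the job is handed in, with the robot touching nothing.
It also fails if it takes over 64 s, if anything falls off the work surface, if the arm or the gripper's body presses on something with over 40 N, if the wrist force passes 120 N, or if a joint passes its speed limit or range.

## Working session

There is one attempt and no reset: what is moved stays moved. The work goes in short steps, Python scripts to look and compute and a tool call to move; the robot and the scene stay as the last step left them, time stands still between calls to the robot, and variables do not carry over. Pictures are saved under pics/ and viewed, and the job is handed in when it is done.

Besides the shell and the picture viewer there is one more tool, called after "Emit:" by a JSON object that holds its "api" and its "payload". jog_arm: Moves the arm, as the interface text tells. Its arguments: {"type":"object","properties":{"increments":{"type":"array"},"hand":{"type":"number"}},"required":["increments"]}

```bash
mkdir -p pics; ls
python3 - <<'E'
from bench import *
import cv2
s=read_state();print(s)
for n in ["scene","top","wrist"]:
    print(n,calibration(n))
    cv2.imwrite(f"pics/{n}0.png",get_image(n)[:,:,::-1])
E
```

```text
pics
{'clock': 0.0, 'joints': array([ 1.45558943e+00,  3.85546978e-01,  6.59057376e-03, -5.19438201e-04,
       -1.19399841e+00, -2.58620327e-01]), 'joint_vel': array([-0.00037162, -0.00041352, -0.00047505, -0.00101561, -0.00059461,
       -0.00124468]), 'joint_efforts': array([-8.22982402e-04, -3.92291880e+01,  1.88402027e+01,  4.18617859e+00,
       -4.72379310e-03, -1.50728773e-06]), 'position': array([227.99999116, 581.32137862, 247.21050145]), 'ee_rot': array([ 9.82564037e-01, -1.85921196e-01, -1.63452899e-04,  1.09376432e-03]), 'contact_force': array([-0.56355224,  0.39275519,  0.77662496]), 'wrist_torque': array([-0.00437757, -0.03958843, -0.01499747]), 'gripper_width': 84.94760311085346}
scene {'fx': 427.9642013920763, 'fy': 427.9642013920763, 'cx': 328.0891276841507, 'cy': 208.01808922513723, 'D': array([-0.06458121,  0.        ,  0.        ,  0.        ,  0.        ]), 'position': array([1001.09780373,  420.34350864,  852.33312141]), 'rotation': array([0.14404252, 0.30992723, 0.85696053, 0.38576614])}
top {'fx': 406.7736465987248, 'fy': 406.7736465987248, 'cx': 323.35904020945577, 'cy': 200.49530037617114, 'D': array([-0.01162959,  0.        ,  0.        ,  0.        ,  0.        ]), 'position': array([384.56013483,  21.09481219, 896.68623715]), 'rotation': array([ 0.04353117, -0.07322639, -0.70159881,  0.70746169])}
wrist {'fx': 290.92888199088156, 'fy': 290.92888199088156, 'cx': 318.41490545272137, 'cy': 202.64639092623352, 'D': array([-0.04758117,  0.        ,  0.        ,  0.        ,  0.        ]), 'hand_eye': array([[-8.74235356e-04,  9.62166221e-01,  2.72461739e-01,
         7.14105859e+01],
       [ 9.99999580e-01,  9.16530575e-04, -2.79663871e-05,
         1.01745708e-01],
       [-2.76627827e-04,  2.72461600e-01, -9.62166618e-01,
        -1.26287471e+02],
       [ 0.00000000e+00,  0.00000000e+00,  0.00000000e+00,
         1.00000000e+00]])}
```

View pics/scene0.png

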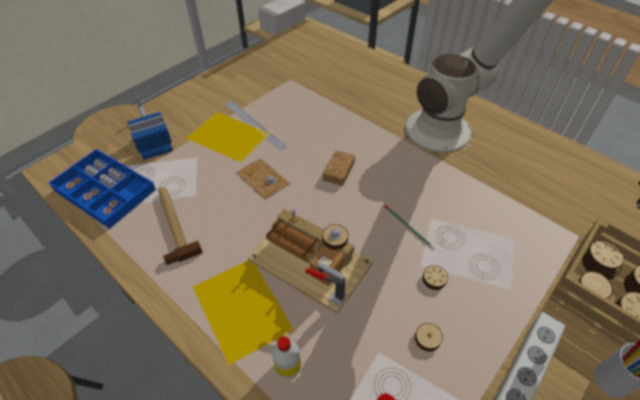

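View pics/top0.png

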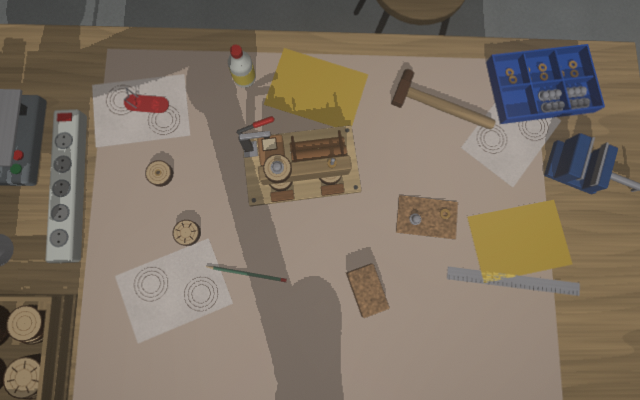

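View pics/wrist0.png

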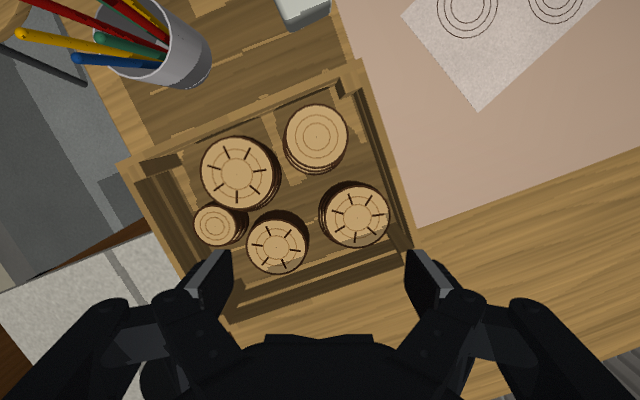

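The top view shows the bored wheel near (158,173), the star blank at (186,232), the cap at (416,217), the washer at (445,213), and the bare axle at about (332,162). Next I'll measure them.

```bash
cat > h.py <<'E'
from bench import *
import cv2, numpy as np
from scipy.spatial.transform import Rotation as R
def cam(name,st=None):
    c=calibration(name); K=np.array([[c['fx'],0,c['cx']],[0,c['fy'],c['cy']],[0,0,1.]])
    if name=='wrist':
        H=np.array(c['hand_eye']); T=np.eye(4); T[:3,:3]=R.from_quat(st['ee_rot']).as_matrix(); T[:3,3]=st['position']; M=T@H
        return K,c['D'],M[:3,3],M[:3,:3]
    return K,c['D'],np.array(c['position']),R.from_quat(c['rotation']).as_matrix()
def ray(name,uv,st=None):
    K,D,p,r=cam(name,st)
    n=cv2.undistortPoints(np.array([[uv]],float),K,D)[0,0]
    d=r@np.array([n[0],-n[1],-1]); return p,d/np.linalg.norm(d)
def plane(name,uv,z,st=None):
    p,d=ray(name,uv,st); return p+d*(z-p[2])/d[2]
def tri(rs):
    A=sum(np.eye(3)-np.outer(d,d) for p,d in rs); b=sum((np.eye(3)-np.outer(d,d))@p for p,d in rs); return np.linalg.solve(A,b)
def proj(name,X,st=None):
    K,D,p,r=cam(name,st); q=r.T@(np.array(X,float)-p); q=q*[1,-1,-1]
    return cv2.projectPoints(q.reshape(1,1,3),np.zeros(3),np.zeros(3),K,D)[0].ravel()
def crop(img,x0,y0,x1,y1,f,name):
    c=img[y0:y1,x0:x1,::-1]; cv2.imwrite('pics/'+name,cv2.resize(c,None,fx=f,fy=f,interpolation=cv2.INTER_CUBIC))
E
python3 - <<'E'
from h import *
a=cv2.imread('pics/top0.png')[:,:,::-1]; b=cv2.imread('pics/scene0.png')[:,:,::-1]
crop(a,130,100,370,260,3.3,'t1.png'); crop(a,380,180,480,250,8,'t2.png'); crop(b,220,140,460,360,2.7,'s1.png')
print('wheel',plane('top',(158.5,172),18)); print('blank',plane('top',(186,232),18)); print('cap',plane('top',(416,217),15)); print('axle',plane('top',(332,162),100))
print(proj('top',(228,581,247)))
E
```

```text
wheel [590.20075123 344.99287906  18.        ]
blank [459.68283269 277.75139698  18.        ]
cap [ 497.40179803 -220.59222978   15.        ]
axle [596.79564177 -29.28105482 100.        ]
[-75.3852836  373.23352796]
```

View pics/t1.png

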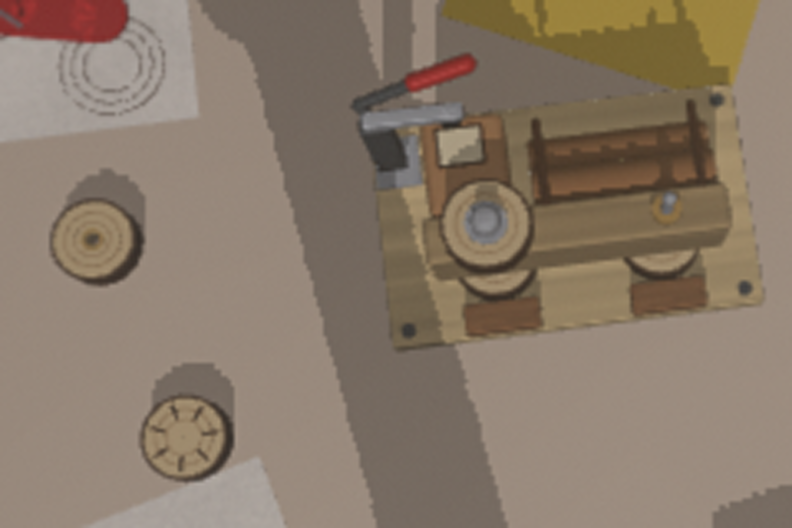

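View pics/t2.png

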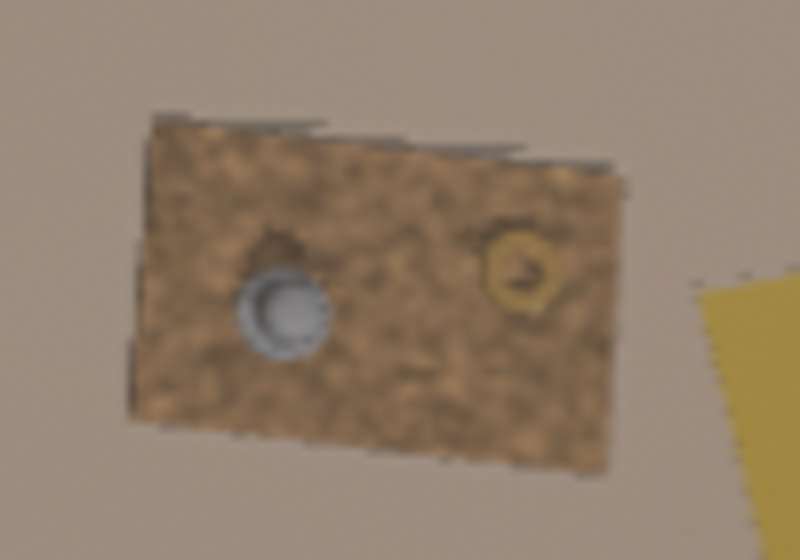

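View pics/s1.png

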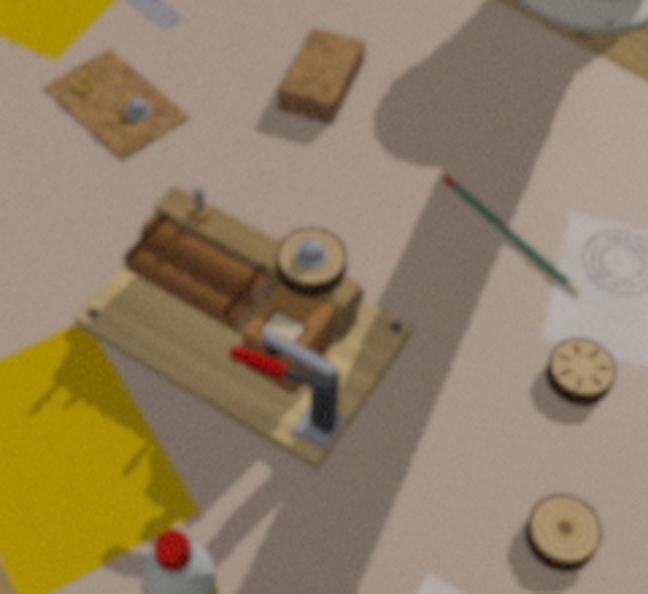

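Run:
```python
from h import *
def two(n,t,s):
    rs=[ray('top',t),ray('scene',s)]; X=tri(rs); print(n,X,proj('top',X)-t,proj('scene',X)-s); return X
a=two('tip',(333.2,159.7),(293.3,210.8)); b=two('fcap',(277,166.7),(335.2,232.5))
print((b-a), np.degrees(np.arctan2((b-a)[1],(b-a)[0])))
two('wheelbore',(158.6,172.5),(220+565/2.7,140+527/2.7))
two('blank',(130+185/3.3,100+436/3.3),(220+581/2.7,140+368/2.7))
two('cap',(380+290/8,180+310/8),(220+138/2.7,140+105/2.7))
two('washer',(380+522/8,180+271/8),(220+83/2.7,140+84/2.7))
st=read_state(); print(R.from_quat(st['ee_rot']).as_matrix().round(4))
```

```text
tip [595.68854697 -30.71137378 123.25532836] [ 0.27699147 -0.19024246] [0.29037584 0.06967598]
fcap [579.77338074  78.41450054 124.57696027] [ 0.4976136  -0.31826353] [0.53468216 0.08718163]
[-15.91516622 109.12587432   1.32163191] 98.29764685196616
wheelbore [589.30445702 344.18306663  18.13399685] [ 0.22394049 -0.10894227] [0.25704019 0.01628105]
blank [460.10208843 277.2492181   16.13693092] [ 0.44042713 -0.2380388 ] [0.46019205 0.01308747]
cap [ 494.21927763 -222.24429581   13.22048275] [ 0.3206684 -0.213095 ] [0.29918693 0.08959176]
washer [ 507.02712156 -290.73441697    6.5967374 ] [ 0.55797313 -0.36810977] [0.50485138 0.17159854]
[[ 9.309e-01 -3.652e-01 -5.000e-04]
 [-3.652e-01 -9.309e-01 -1.600e-03]
 [ 1.000e-04  1.700e-03 -1.000e+00]]
```

```bash
cat >> h.py <<'E'
def go(t,yaw=None):
    s=read_state(); r=R.from_quat(s['ee_rot']).as_matrix(); d=r.T@(np.array(t,float)-s['position'])
    print('shift m',(d/1000).round(4),'jaw angle',np.degrees(np.arctan2(r[1,1],r[0,1])).round(2),'z axis',r[:,2].round(4))
    if yaw is not None:
        a=np.degrees(np.arctan2(r[1,1],r[0,1])); print('turn',-(((yaw-a)+90)%180-90))
    print('t',s['clock'],'pos',s['position'].round(1),'F',s['contact_force'].round(1),'w',round(s['gripper_width'],1),'j',s['joints'].round(2))
E
python3 - <<'E'
from h import *
go((589.5,344.3,120))
E
```

```text
shift m [0.4231 0.0886 0.1276] jaw angle -111.42 z axis [-5.0e-04 -1.6e-03 -1.0e+00]
t 0.15 pos [228.  581.5 247.5] F [-0.2 -0.1 -0.4] w 85.4 j [ 1.46  0.39  0.01 -0.   -1.19 -0.26]
```

Emit:
{"api": "jog_arm", "payload": {"increments": [[0.055, 0.012, 0.017, 0], [0.11, 0.023, 0.033, 0], [0.165, 0.035, 0.05, 0], [0.22, 0.046, 0.066, 0], [0.275, 0.058, 0.083, 0], [0.33, 0.069, 0.1, 0], [0.385, 0.081, 0.116, 0], [0.423, 0.0886, 0.1276, 0], [0.423, 0.0886, 0.1276, 0], [0.423, 0.0886, 0.1276, 0]], "hand": 1}}

```text
clock: 1.4
position: [589.1, 344.3, 119.8]
ee_rot: [0.983, -0.186, -0.0, 0.001]
contact_force: [-0.1, 0.1, 0.5]
gripper_width: 85.4
```

Run:
```python
from h import *
go((589.5,344.3,120)); s=read_state(); a=get_image('wrist'); cv2.imwrite('pics/w1.png',a[:,:,::-1]); go((589.5,344.3,120))
print(proj('wrist',(589.3,344.2,18),s))
```

```text
shift m [ 0.0003 -0.0001 -0.0002] jaw angle -111.43 z axis [-0.001  -0.0019 -1.    ]
t 1.4 pos [589.1 344.3 119.8] F [-0.1  0.1  0.5] w 85.4 j [ 0.77  0.58  0.    0.   -0.99  0.43]
shift m [0.0008 0.0003 0.0003] jaw angle -111.37 z axis [-4.0e-04 -1.4e-03 -1.0e+00]
t 1.45 pos [588.9 344.9 120.3] F [ 0.2 -0.1  0.4] w 85.6 j [ 0.77  0.58  0.    0.   -0.99  0.43]
[318.07609297 210.40263963]
```

View pics/w1.png

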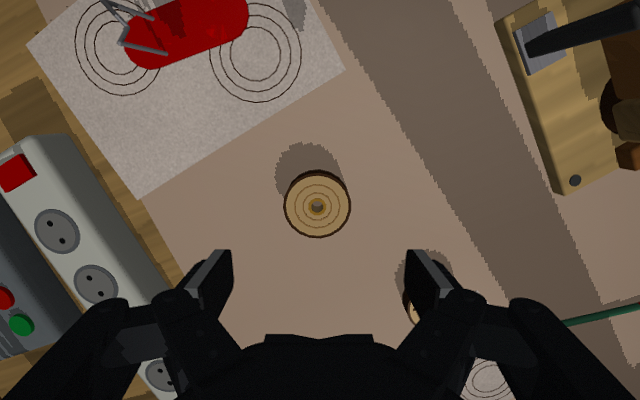

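Wrist view: the bored wheel is at (317,205), between the open fingers' lines, and its bore is at about (317,207).

Run:
```python
from h import *
a=cv2.imread('pics/w1.png')[:,:,::-1]; crop(a,270,160,370,250,6,'w1c.png')
s=read_state()
for uv in [(317,206),(317,207)]: print(plane('wrist',uv,18,s))
X=plane('wrist',(317,206.5),18,s); go((X[0],X[1],21))
```

```text
[592.77814656 344.31857708  18.        ]
[591.98251423 344.63199621  18.        ]
shift m [ 0.0034 -0.001   0.0993] jaw angle -111.37 z axis [-4.0e-04 -1.4e-03 -1.0e+00]
t 1.45 pos [588.9 344.9 120.3] F [ 0.2 -0.1  0.4] w 85.6 j [ 0.77  0.58  0.    0.   -0.99  0.43]
```

View pics/w1c.png

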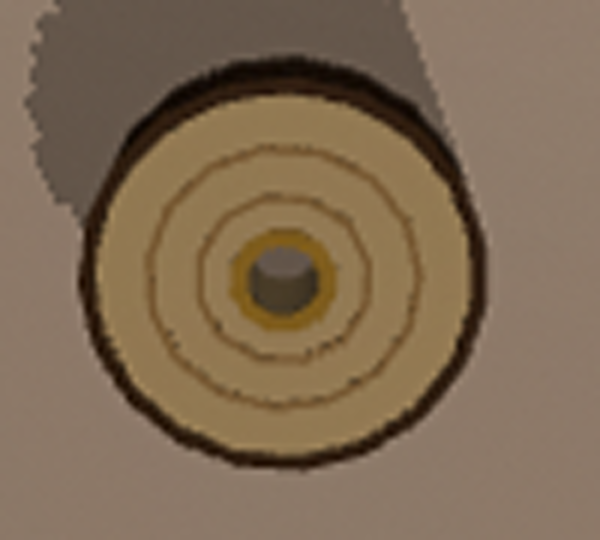

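Emit:
{"api": "jog_arm", "payload": {"increments": [[0.0033, -0.001, 0.045, 0], [0.0033, -0.001, 0.085, 0], [0.0033, -0.001, 0.099, 0], [0.0033, -0.001, 0.099, 0]], "hand": 1}}

```text
clock: 1.95
position: [591.8, 345.2, 21.3]
ee_rot: [0.983, -0.185, -0.0, 0.001]
contact_force: [0.0, 0.1, 0.7]
gripper_width: 85.3
```

Emit:
{"api": "jog_arm", "payload": {"increments": [[0, 0, 0, 0], [0, 0, 0, 0], [0, 0, 0, 0], [0, 0, 0, 0], [0, 0, 0, 0], [0, 0, 0, 0]], "hand": -1}}

```text
clock: 2.7
position: [593.0, 346.3, 24.4]
ee_rot: [0.983, -0.184, 0.001, -0.001]
contact_force: [-1.3, 0.3, 6.0]
gripper_width: 52.8
```

Run:
```python
from h import *
s=read_state();print(s['position'],s['contact_force'],s['gripper_width'],s['wrist_torque']); a=get_image('wrist'); cv2.imwrite('pics/w2.png',a[:,:,::-1]); go((592,345,24))
```

```text
[592.9670734  346.32723382  24.41073648] [-1.29291129  0.26289829  6.03652575] 52.82953300658399 [0.04438107 0.4607908  0.04524261]
shift m [-0.0004  0.0016  0.0004] jaw angle -111.24 z axis [ 3.e-03  7.e-04 -1.e+00]
t 2.75 pos [592.9 346.3  24.4] F [-1.   1.   5.5] w 52.7 j [ 0.76  0.69 -0.07  0.   -0.81  0.43]
```

View pics/w2.png

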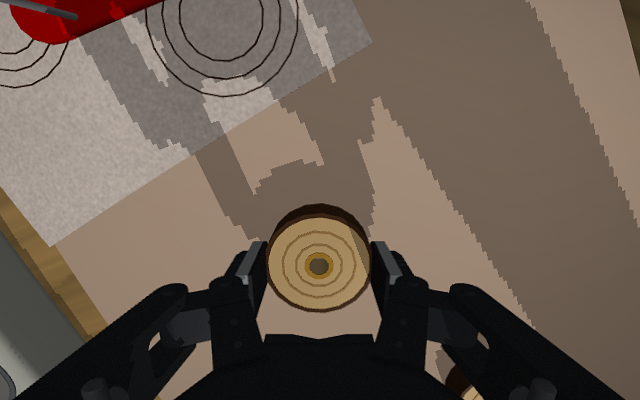

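Emit:
{"api": "jog_arm", "payload": {"increments": [[0, 0, -0.01, 0], [0, 0, -0.04, 0], [0, 0, -0.1, 0], [0, 0, -0.14, 0], [0, 0, -0.16, 0], [0, 0, -0.16, 0]], "hand": -1}}

```text
clock: 3.5
position: [593.3, 346.8, 187.9]
ee_rot: [0.983, -0.184, 0.003, -0.003]
contact_force: [-0.3, -0.7, -0.2]
gripper_width: 52.9
```

Run:
```python
from h import *
s=read_state(); a=get_image('wrist'); cv2.imwrite('pics/w3.png',a[:,:,::-1]); crop(a,220,180,420,340,4,'w3c.png'); go((596,-31,190),68.6)
print(s['wrist_torque'])
```

```text
shift m [ 0.1401  0.3503 -0.0054] jaw angle -111.26 z axis [ 0.0043  0.0024 -1.    ]
turn 0.14362764445212406
t 3.55 pos [592.5 346.2 185.5] F [ 0.3 -0.1 -0.2] w 52.9 j [ 0.76  0.53  0.08  0.   -1.12  0.43]
[-0.01545679  0.01213775  0.01199698]
```

View pics/w3c.png

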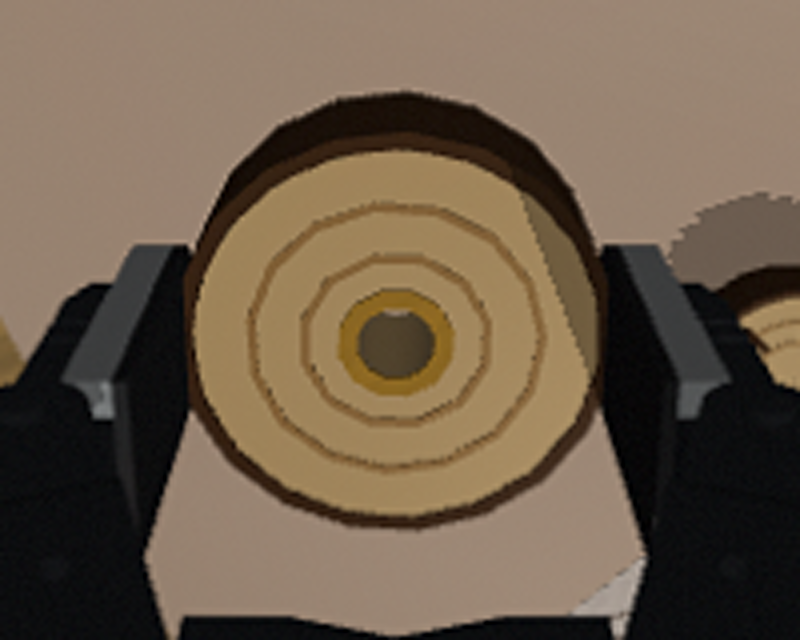

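Run:
```python
from h import *
c=calibration('wrist');H=c['hand_eye']
I=dict(position=np.zeros(3),ee_rot=[0,0,0,1.])
for z in (4,6.4,9): print(z,plane('wrist',(319.2,265),z,I))
go((545,-11,172))
```

```text
4 [2.3340232  0.47064724 4.        ]
6.4 [1.06149201 0.4774065  6.4       ]
9 [-0.31708346  0.48472904  9.        ]
shift m [0.0852 0.3502 0.0125] jaw angle -111.26 z axis [ 0.0043  0.0024 -1.    ]
t 3.55 pos [592.5 346.2 185.5] F [ 0.3 -0.1 -0.2] w 52.9 j [ 0.76  0.53  0.08  0.   -1.12  0.43]
```

Emit:
{"api": "jog_arm", "payload": {"increments": [[0.012, 0.05, 0, 0], [0.025, 0.1, 0, 0], [0.037, 0.15, 0, 0], [0.05, 0.205, 0.002, 0], [0.063, 0.26, 0.005, 0], [0.077, 0.315, 0.009, 0], [0.085, 0.35, 0.0125, 0], [0.085, 0.35, 0.0125, 0], [0.085, 0.35, 0.0125, 0]], "hand": -1}}

```text
clock: 4.68
position: [544.6, -10.6, 171.2]
ee_rot: [0.983, -0.185, 0.001, -0.001]
contact_force: [-0.1, 0.8, -0.1]
gripper_width: 52.6
```

Run:
```python
from h import *
s=read_state(); a=get_image('wrist'); cv2.imwrite('pics/w4.png',a[:,:,::-1]); go((545,-11,172))
print(proj('wrist',(595.7,-30.7,123),s))
```

```text
shift m [ 0.0005  0.0008 -0.0006] jaw angle -111.21 z axis [ 0.0035  0.0023 -1.    ]
t 4.725 pos [544.8 -10.1 171.4] F [-0.2 -0.  -0.2] w 53.0 j [ 0.28  0.32 -0.3  -0.   -0.95  0.92]
[318.76212416 149.41309914]
```

View pics/w4.png

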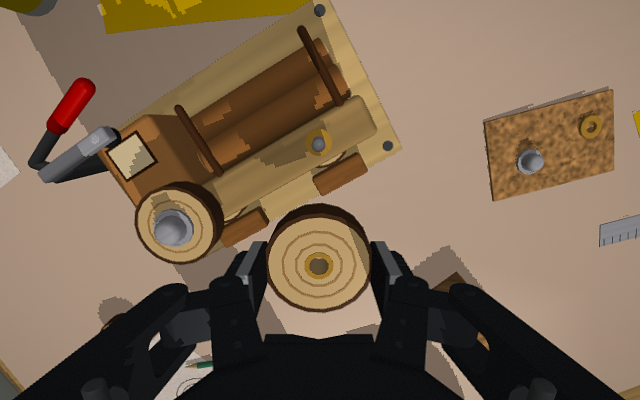

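Run:
```python
from h import *
a=cv2.imread('pics/w4.png')[:,:,::-1]; crop(a,290,115,350,165,12,'w4c.png')
s=read_state(); print(s['position'])
for uv in [(318.3,144.5)]: print(plane('wrist',uv,123,s))
```

```text
[544.82915005 -10.0794033  171.41483687]
[598.75240045 -30.91199716 123.        ]
```

View pics/w4c.png

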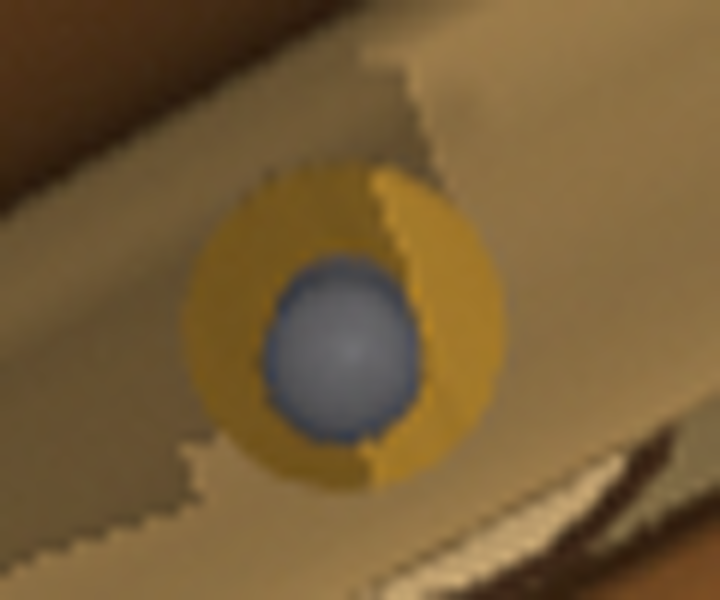

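Run:
```python
from h import *
s=read_state(); r=R.from_quat(s['ee_rot']).as_matrix()
for uv,z in [((318.5,145.7),119),((318.5,145.7),121),((318.67,142.3),95),((318.67,142.3),93)]:
    X=plane('wrist',uv,z,s); print(z,X,'tool',r.T@(X-s['position']))
K,D,p,rr=cam('wrist',s)
for X in [(598,-31,95),(598,-31,119)]: print('depth',-(rr.T@(np.array(X)-p))[2])
```

```text
119 [597.7606961  -30.64085675 119.        ] tool [56.65942506  0.19478981 52.55005869]
121 [597.90788129 -30.70431208 121.        ] tool [56.82437794  0.19378996 50.55043883]
95 [598.09939087 -30.82346721  95.        ] tool [56.98387982  0.32519345 76.55059587]
93 [597.97295733 -30.76931918  93.        ] tool [56.84164018  0.32736061 78.550266  ]
depth 199.09843072216339
depth 175.9909779868783
```

Run:
```python
from h import *
def prof(fn,row,u0,u1):
    a=cv2.GaussianBlur(cv2.imread(fn),(1,1),0).astype(int)
    print(fn,row,[tuple(a[row,u][::-1]) for u in range(u0,u1)])
def ell(fn,box,cen):
    a=cv2.imread(fn); h=cv2.cvtColor(a,cv2.COLOR_BGR2HSV); 
    x0,y0,x1,y1=box
    for nm,m in [('ring',(h[:,:,1]>150)&(h[:,:,2]>100)),('tan',(h[:,:,2]>85)&(h[:,:,1]>85))]:
        mm=np.zeros(m.shape,np.uint8); mm[y0:y1,x0:x1]=m[y0:y1,x0:x1]*255
        cs,_=cv2.findContours(mm,cv2.RETR_EXTERNAL,cv2.CHAIN_APPROX_NONE)
        cs=[c for c in cs if len(c)>20 and cv2.pointPolygonTest(c,cen,False)>=0]
        for c in cs: print(fn,nm,cv2.fitEllipse(cv2.convexHull(c)),cv2.boundingRect(c),cv2.contourArea(c))
ell('pics/w1.png',(275,165,360,245),(317,206))
for f in ('w3','w4'): ell(f'pics/{f}.png',(262,200,378,315),(319,265))
```

```text
pics/w1.png ring ((316.7001037597656, 206.296875), (16.83936309814453, 17.753236770629883), 67.12561798095703) (308, 198, 18, 17) 213.5
pics/w1.png tan ((316.8168640136719, 205.30787658691406), (60.03886032104492, 62.62028121948242), 86.30736541748047) (286, 176, 63, 60) 2878.5
pics/w3.png ring ((318.5740051269531, 265.2857360839844), (26.224899291992188, 28.750835418701172), 89.25018310546875) (305, 253, 29, 26) 555.0
pics/w3.png tan ((318.5223388671875, 262.9195251464844), (91.4965591430664, 100.92557525634766), 90.43306732177734) (268, 217, 101, 92) 7115.5
pics/w4.png ring ((318.4060363769531, 265.39093017578125), (26.178651809692383, 28.620790481567383), 91.66950225830078) (305, 253, 28, 26) 555.5
pics/w4.png tan ((318.466064453125, 263.069091796875), (91.78456115722656, 101.42237091064453), 91.498046875) (268, 217, 101, 93) 7157.0
```

Emit:
{"api": "jog_arm", "payload": {"increments": [[0.03, 0, 0, 0], [0.0566, 0.0002, 0.003, 0], [0.0566, 0.0002, 0.008, 0], [0.0566, 0.0002, 0.01, 0], [0.0566, 0.0002, 0.01, 0]], "hand": -1}}

```text
clock: 5.35
position: [596.9, -30.1, 161.4]
ee_rot: [0.983, -0.184, 0.001, -0.001]
contact_force: [-0.3, -0.9, -0.8]
gripper_width: 52.7
```

Run:
```python
from h import *
s=read_state(); a=get_image('wrist'); b=get_image('scene'); cv2.imwrite('pics/w5.png',a[:,:,::-1]); crop(b,250,150,370,250,6,'s5.png')
r=R.from_quat(s['ee_rot']).as_matrix()
print('axle in tool',r.T@(np.array([597.9,-30.75,110])-s['position'])); go((0,0,0))
```

```text
axle in tool [ 1.12747342  0.39546939 51.36581198]
shift m [-0.5683  0.188   0.1597] jaw angle -111.17 z axis [ 0.0037  0.0024 -1.    ]
t 5.45 pos [597.2 -30.3 161.9] F [ 0.2  0.4 -0.7] w 52.9 j [ 0.22  0.41 -0.18 -0.   -0.97  0.98]
```

View pics/s5.png

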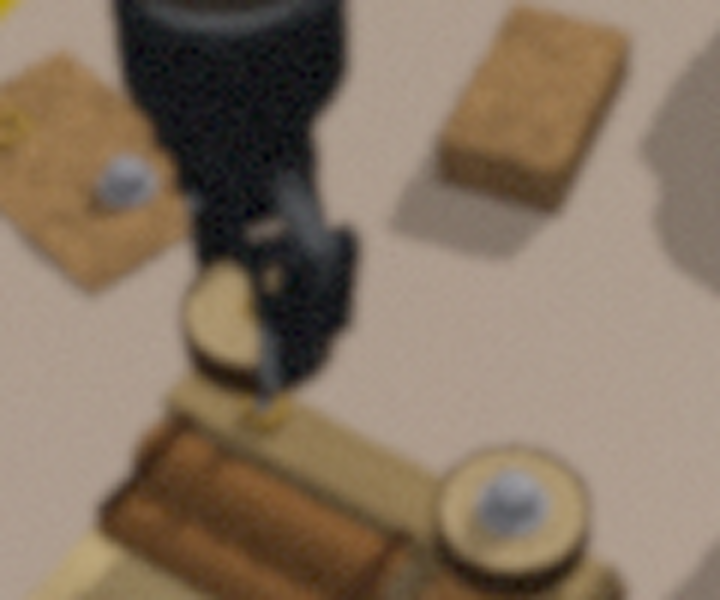

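View pics/w5.png

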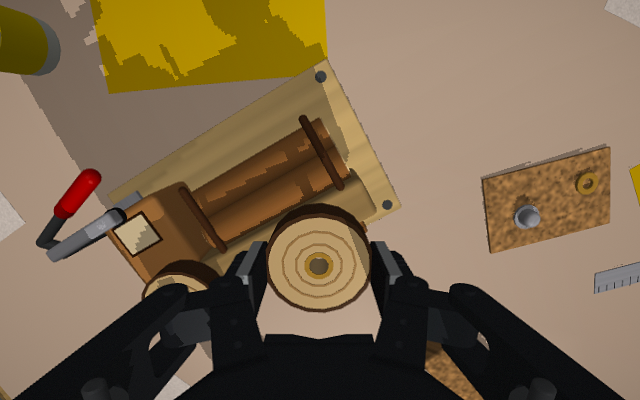

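Emit:
{"api": "jog_arm", "payload": {"increments": [[0.0007, 0.0002, 0.004, 0], [0.0007, 0.0002, 0.008, 0], [0.0007, 0.0002, 0.011, 0], [0.0007, 0.0002, 0.013, 0], [0.0007, 0.0002, 0.015, 0], [0.0007, 0.0002, 0.017, 0]], "hand": -1}}

```text
clock: 6.2
position: [597.9, -30.7, 144.8]
ee_rot: [0.983, -0.184, 0.002, -0.002]
contact_force: [-0.7, -0.6, -0.6]
gripper_width: 52.6
```

Emit:
{"api": "jog_arm", "payload": {"increments": [[0, 0, 0.002, 0], [0, 0, 0.004, 0], [0, 0, 0.006, 0], [0, 0, 0.008, 0]], "hand": -1}}

```text
clock: 6.7
position: [598.0, -30.7, 136.7]
ee_rot: [0.983, -0.184, 0.002, -0.002]
contact_force: [-1.1, -0.1, 0.1]
gripper_width: 52.6
```

Emit:
{"api": "jog_arm", "payload": {"increments": [[0, 0, 0.002, 0], [0, 0, 0.004, 0], [0, 0, 0.006, 0], [0, 0, 0.008, 0], [0, 0, 0.01, 0]], "hand": -1}}

```text
clock: 7.32
position: [598.0, -30.7, 126.5]
ee_rot: [0.983, -0.184, 0.002, -0.002]
contact_force: [0.6, 0.4, -1.2]
gripper_width: 52.5
```

Run:
```python
from h import *
a=get_image('wrist'); b=get_image('scene'); crop(a,220,180,420,340,4,'w6.png'); crop(b,250,150,370,250,6,'s6.png')
go((0,0,0))
```

```text
shift m [-0.5688  0.1878  0.1244] jaw angle -111.18 z axis [ 0.0032  0.0023 -1.    ]
t 7.425 pos [597.8 -30.7 126.3] F [ 0.2  0.1 -0. ] w 52.7 j [ 0.22  0.45 -0.22 -0.   -0.9   0.98]
```

View pics/w6.png

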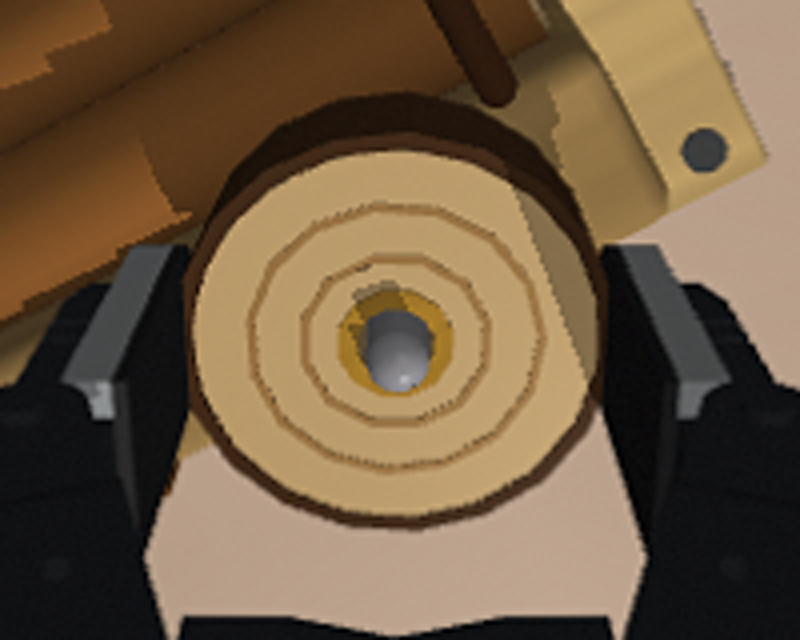

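View pics/s6.png

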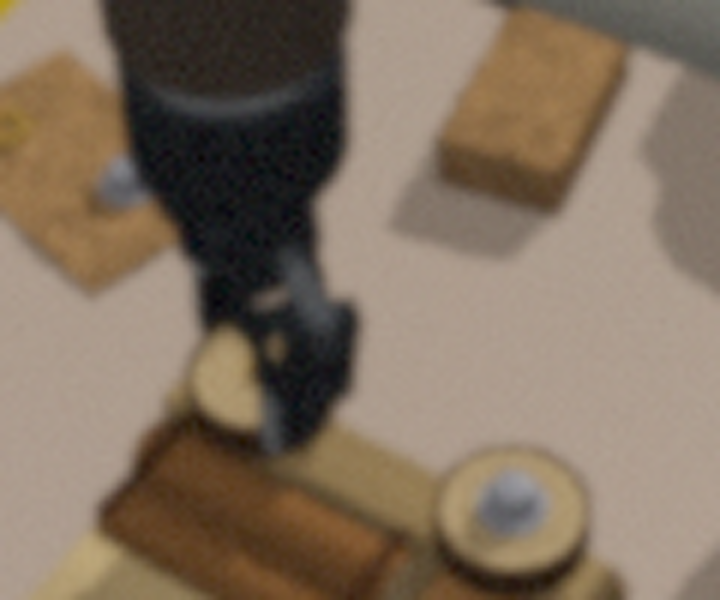

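The axle's end shows through the bore at crop (400,350), so the wheel is threaded. I'll lower it to the shoulder.

Emit:
{"api": "jog_arm", "payload": {"increments": [[0, 0, 0.001, 0], [0, 0, 0.002, 0], [0, 0, 0.003, 0], [0, 0, 0.004, 0]], "hand": -1}}

```text
clock: 7.92
position: [598.0, -30.7, 123.4]
ee_rot: [0.983, -0.184, 0.002, -0.001]
contact_force: [-3.4, 1.3, 8.8]
gripper_width: 52.9
```

Emit:
{"api": "jog_arm", "payload": {"increments": [[0, 0, 0.0005, 0], [0, 0, 0.0005, 0]], "hand": -1}}

```text
clock: 8.18
position: [597.9, -30.7, 123.4]
ee_rot: [0.983, -0.183, 0.002, -0.001]
contact_force: [-2.1, 0.2, 5.1]
gripper_width: 52.8
```

Run:
```python
from h import *
a=get_image('wrist'); b=get_image('scene'); crop(a,220,180,420,340,4,'w7.png'); crop(b,250,150,370,250,6,'s7.png')
go((0,0,0))
```

```text
shift m [-0.5691  0.1874  0.1212] jaw angle -111.14 z axis [ 0.0038  0.0018 -1.    ]
t 8.275 pos [597.9 -30.7 123.4] F [-3.1  0.7  5.6] w 53.1 j [ 0.22  0.45 -0.22 -0.   -0.89  0.98]
```

View pics/w7.png

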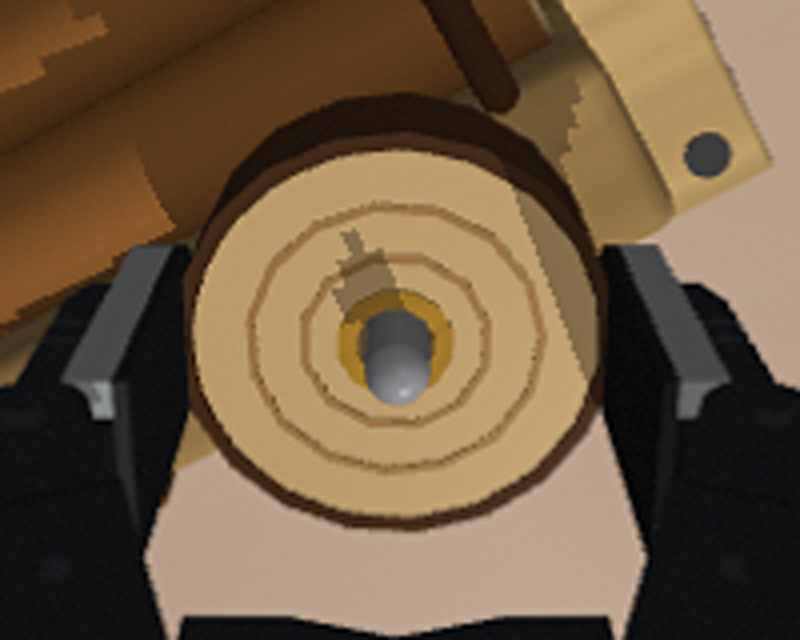

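View pics/s7.png

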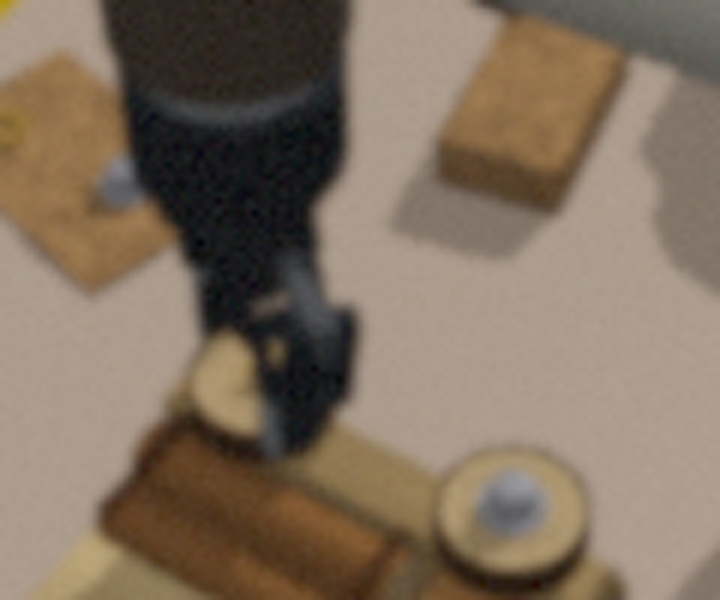

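Emit:
{"api": "jog_arm", "payload": {"increments": [[0, 0, 0, 0], [0, 0, 0, 0], [0, 0, 0, 0], [0, 0, 0, 0]], "hand": 1}}

```text
clock: 8.78
position: [597.9, -30.7, 123.1]
ee_rot: [0.983, -0.183, 0.002, -0.001]
contact_force: [0.4, 0.4, 0.3]
gripper_width: 85.5
```

Emit:
{"api": "jog_arm", "payload": {"increments": [[-0.002, 0, -0.02, 0], [-0.01, 0, -0.05, 0], [-0.02, 0, -0.07, 0], [-0.03, 0, -0.07, 0], [-0.03, 0, -0.07, 0], [-0.03, 0, -0.07, 0]], "hand": 1}}

```text
clock: 9.52
position: [569.2, -20.1, 192.0]
ee_rot: [0.983, -0.183, 0.001, -0.001]
contact_force: [-0.5, 0.2, -0.8]
gripper_width: 85.3
```

Run:
```python
from h import *
s=read_state(); a=get_image('wrist'); b=get_image('scene'); cv2.imwrite('pics/w8.png',a[:,:,::-1]); crop(b,250,150,370,250,6,'s8.png')
r=R.from_quat(s['ee_rot']).as_matrix()
print(s['position'],r[:,2],proj('wrist',(598,-30.7,113),s)); crop(a,270,130,370,230,6,'w8c.png')
go((495.5,-222.5,120))
```

```text
[569.21965898 -20.07715575 192.01074977] [ 0.00169336  0.00144813 -0.99999752] [317.79147921 179.41629107]
shift m [0.0038 0.2156 0.0717] jaw angle -111.15 z axis [ 0.002   0.0015 -1.    ]
t 9.625 pos [569.6 -20.1 192.1] F [0.8 1.  0.2] w 85.5 j [ 0.25  0.34 -0.21 -0.   -1.02  0.95]
```

View pics/w8.png

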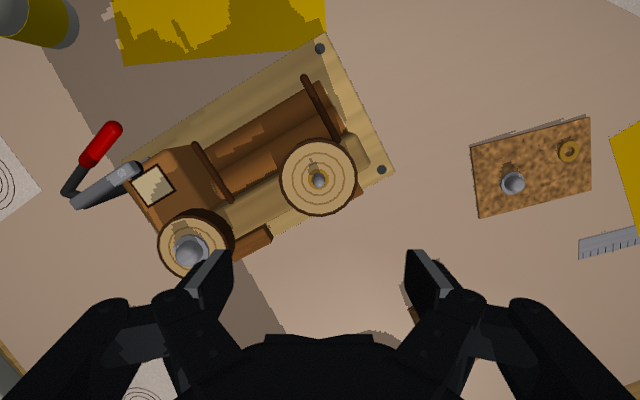

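View pics/s8.png

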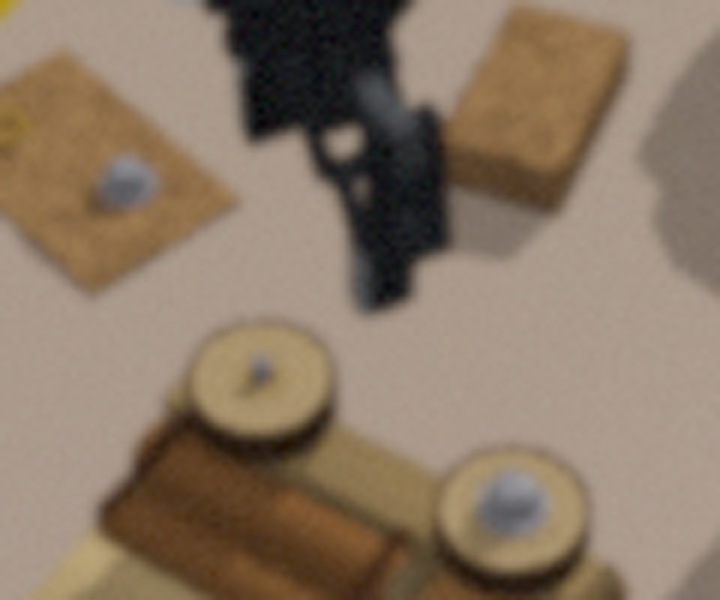

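View pics/w8c.png

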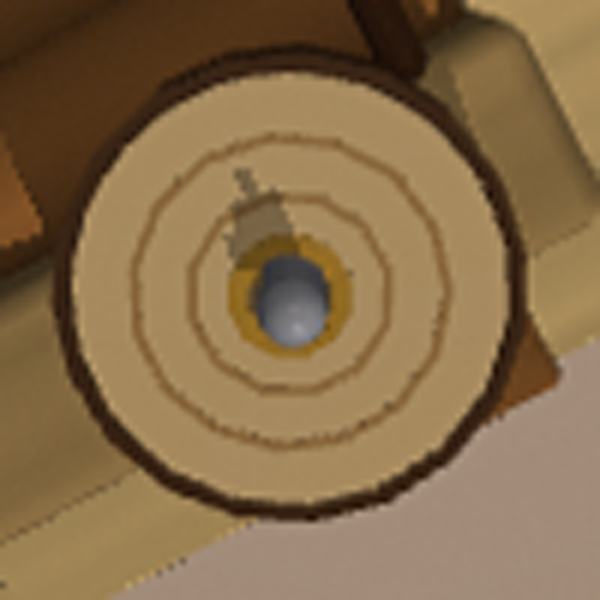

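Run:
```python
from h import *
s=read_state(); print(plane('wrist',(319,181.3),119,s)); X=plane('wrist',(513,182),18,s); print(X); go((X[0],X[1],110))
```

```text
[597.90120006 -31.48654296 119.        ]
[ 503.14081515 -218.34330305   18.        ]
shift m [0.0094 0.209  0.0817] jaw angle -111.15 z axis [ 0.002   0.0015 -1.    ]
t 9.625 pos [569.6 -20.1 192.1] F [0.8 1.  0.2] w 85.5 j [ 0.25  0.34 -0.21 -0.   -1.02  0.95]
```

Emit:
{"api": "jog_arm", "payload": {"increments": [[0.002, 0.055, 0, 0], [0.004, 0.11, 0.01, 0], [0.006, 0.165, 0.04, 0], [0.007, 0.212, 0.072, 0], [0.007, 0.212, 0.082, 0], [0.007, 0.212, 0.082, 0], [0.007, 0.212, 0.082, 0]], "hand": 0}}

```text
clock: 10.5
position: [501.1, -219.6, 110.5]
ee_rot: [0.983, -0.183, 0.002, -0.001]
contact_force: [0.2, 0.9, 0.1]
gripper_width: 42.9
```

Run:
```python
from h import *
s=read_state(); a=get_image('wrist'); cv2.imwrite('pics/w9.png',a[:,:,::-1]);crop(a,270,160,370,250,6,'w9c.png')
print(s['position'],proj('wrist',(498,-221,18),s)); go((498,-221,25))
```

```text
[ 501.09668647 -219.59999146  110.50793647] [321.58853267 217.38860584]
shift m [-0.0026  0.0027  0.0857] jaw angle -111.04 z axis [ 0.0042  0.001  -1.    ]
t 10.55 pos [ 501.1 -219.5  110.7] F [ 0.5 -0.3  0.4] w 42.4 j [-0.12  0.39 -0.37 -0.   -0.81  1.32]
```

View pics/w9.png

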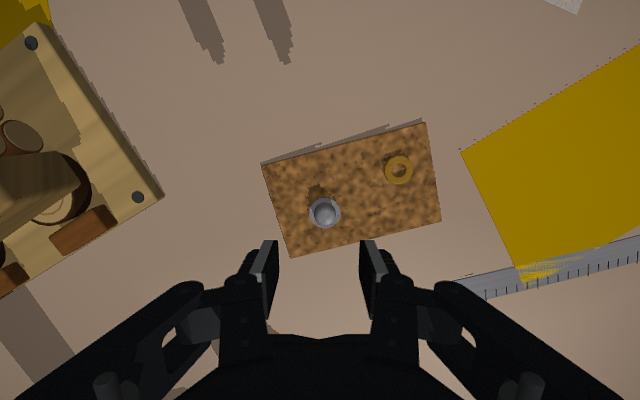

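View pics/w9c.png

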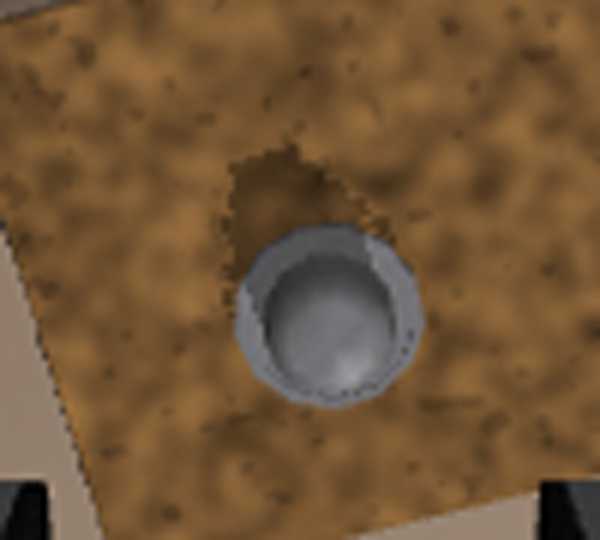

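Run:
```python
from h import *
s=read_state(); r=R.from_quat(s['ee_rot']).as_matrix()
for uv,z in [((325.1,212.7),6.5),((325.0,214),12)]:
    X=plane('wrist',uv,z,s);print(X,r.T@(X-s['position']))
```

```text
[ 497.12243841 -223.77867403    6.5       ] [ -2.53753844   5.67301273 104.16692085]
[ 497.78529498 -223.82517107   12.        ] [-1.88244585  5.46516128 98.66972226]
```

Emit:
{"api": "jog_arm", "payload": {"increments": [[-0.0023, 0.0055, 0.02, 0], [-0.0023, 0.0055, 0.045, 0], [-0.0023, 0.0055, 0.06, 0], [-0.0023, 0.0055, 0.06, 0], [-0.0023, 0.0055, 0.06, 0]], "hand": -0.4}}

```text
clock: 11.18
position: [498.2, -223.6, 51.5]
ee_rot: [0.983, -0.182, 0.003, -0.001]
contact_force: [-0.6, 0.7, 0.8]
gripper_width: 25.7
```

Run:
```python
from h import *
s=read_state(); a=get_image('wrist'); cv2.imwrite('pics/w10.png',a[:,:,::-1]);crop(a,250,200,390,300,5.7,'w10c.png')
print(s['position'],s['gripper_width'],proj('wrist',(497.4,-223.8,6.5),s))
```

```text
[ 498.15998266 -223.64984224   51.53997126] 25.693195321984252 [319.08991064 238.72424223]
```

View pics/w10c.png

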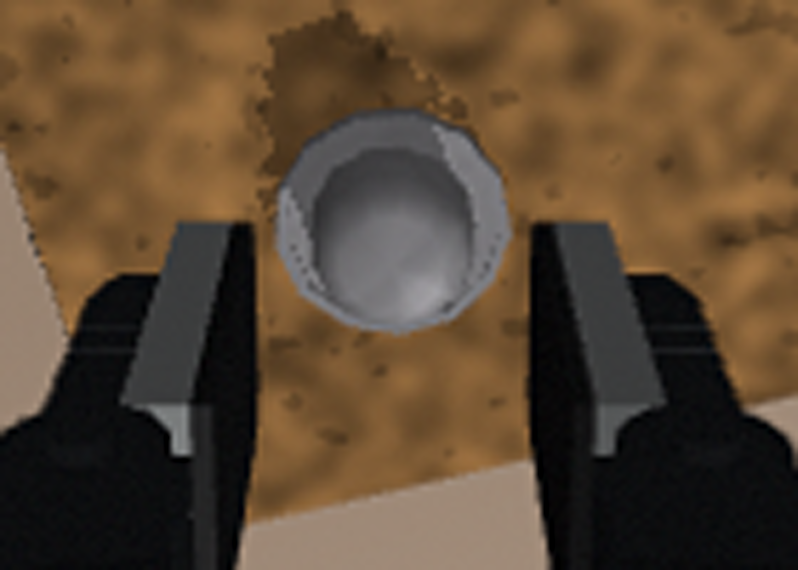

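Emit:
{"api": "jog_arm", "payload": {"increments": [[-0.0007, 0, 0.012, 0], [-0.0007, 0, 0.022, 0], [-0.0007, 0, 0.0265, 0], [-0.0007, 0, 0.0265, 0]], "hand": -0.4}}

```text
clock: 11.72
position: [497.3, -223.5, 24.5]
ee_rot: [0.983, -0.182, 0.002, -0.001]
contact_force: [-0.6, -0.0, -0.1]
gripper_width: 25.4
```

Run:
```python
from h import *
s=read_state(); a=get_image('wrist'); crop(a,250,200,390,300,5.7,'w11c.png')
print(s['position'],s['gripper_width'],proj('wrist',(497.4,-223.8,6.5),s))
```

```text
[ 497.27581258 -223.46230313   24.49505103] 25.367870473037677 [318.81828332 256.33997626]
```

View pics/w11c.png

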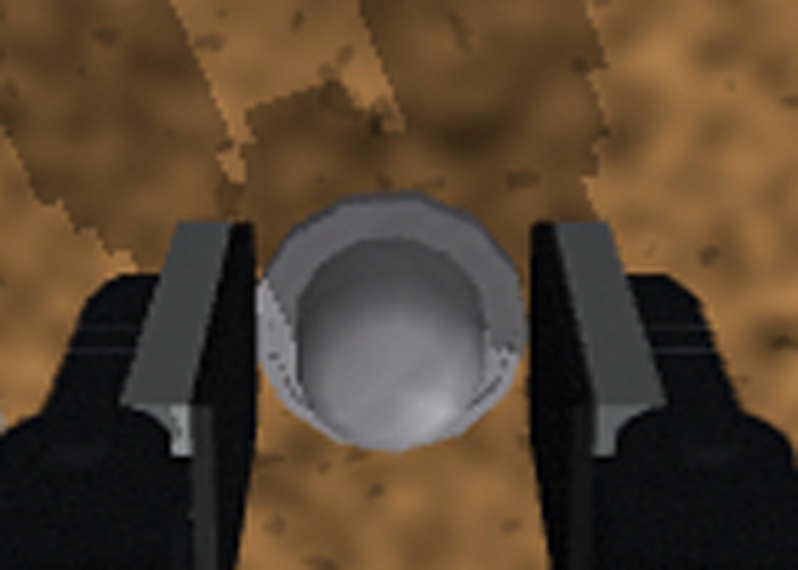

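Emit:
{"api": "jog_arm", "payload": {"increments": [[0, 0, 0, 0], [0, 0, 0, 0], [0, 0, 0, 0], [0, 0, 0, 0]], "hand": -1}}

```text
clock: 12.28
position: [497.9, -223.6, 25.3]
ee_rot: [0.983, -0.182, 0.003, -0.001]
contact_force: [-1.0, -0.1, 4.9]
gripper_width: 14.6
```

Emit:
{"api": "jog_arm", "payload": {"increments": [[0, 0, -0.005, 0], [0, 0, -0.03, 0], [0, 0, -0.07, 0], [0, 0, -0.11, 0], [0, 0, -0.145, 0], [0, 0, -0.155, 0], [0, 0, -0.155, 0]], "hand": -1}}

```text
clock: 13.15
position: [496.7, -223.4, 180.2]
ee_rot: [0.983, -0.182, 0.003, -0.001]
contact_force: [0.4, 0.7, -0.7]
gripper_width: 14.8
```

Run:
```python
from h import *
s=read_state(); a=get_image('wrist'); cv2.imwrite('pics/w12.png',a[:,:,::-1]);crop(a,250,200,390,300,5.7,'w12c.png')
d=R.from_quat(s['ee_rot']).as_matrix()[:2,0]*57
go((598-d[0],-30.9-d[1],172)); print(s['wrist_torque'])
```

```text
shift m [-0.0309 -0.2162  0.0076] jaw angle -111.01 z axis [ 0.0047  0.0011 -1.    ]
t 13.2 pos [ 496.1 -223.4  179.2] F [-0.3  0.9 -0.9] w 14.6 j [-0.13  0.31 -0.29 -0.   -0.96  1.33]
[-0.00846383  0.00223398 -0.0119452 ]
```

View pics/w12c.png

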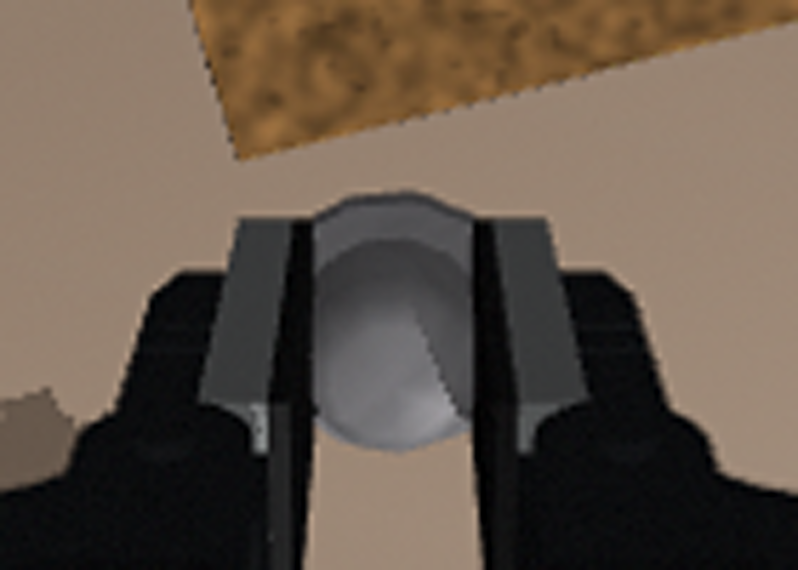

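Emit:
{"api": "jog_arm", "payload": {"increments": [[-0.008, -0.055, 0, 0], [-0.015, -0.11, 0.002, 0], [-0.023, -0.165, 0.004, 0], [-0.031, -0.216, 0.0075, 0], [-0.031, -0.216, 0.0075, 0], [-0.031, -0.216, 0.0075, 0], [-0.031, -0.216, 0.0075, 0]], "hand": -1}}

```text
clock: 14.08
position: [544.1, -11.6, 171.4]
ee_rot: [0.983, -0.183, 0.001, -0.001]
contact_force: [-0.9, -1.0, -0.6]
gripper_width: 15.0
```

Run:
```python
from h import *
s=read_state(); a=get_image('wrist'); cv2.imwrite('pics/w13.png',a[:,:,::-1]);crop(a,250,110,390,300,4,'w13c.png'); crop(a,290,115,350,165,12,'w13d.png')
I=dict(position=np.zeros(3),ee_rot=[0,0,0,1.])
for z in (17,18.5,20): print(z,plane('wrist',(319.0,256.1),z,I))
go((0,0,0)); print(s['position'],proj('wrist',(598,-30.9,119),s))
```

```text
17 [ 0.78961296  0.40594366 17.        ]
18.5 [ 0.05027537  0.40904332 18.5       ]
20 [-0.68906223  0.41214298 20.        ]
shift m [-0.5125  0.1855  0.1697] jaw angle -111.11 z axis [ 3.7e-03  9.0e-04 -1.0e+00]
t 14.125 pos [544.3 -11.7 171.7] F [-0.1  0.1 -0.8] w 14.4 j [ 0.28  0.32 -0.3   0.   -0.95  0.93]
[544.11246583 -11.60769906 171.40783458] [316.01076469 144.99461333]
```

View pics/w13c.png

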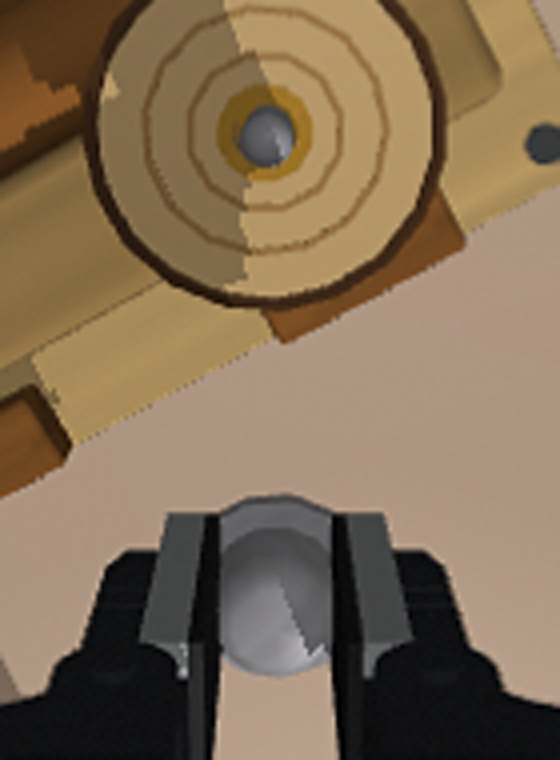

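View pics/w13d.png

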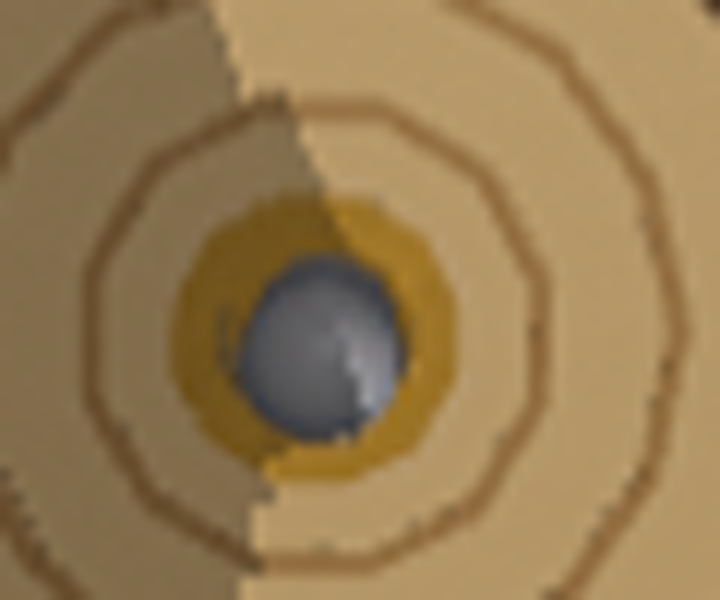

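Run:
```python
from h import *
s=read_state(); r=R.from_quat(s['ee_rot']).as_matrix()
X=plane('wrist',(316.9,145.25),119,s); print(X,r.T@(X-s['position']))
for W in [(597.9,-31.1)]: print(r.T@(np.array([*W,121])-s['position']))
X=plane('wrist',(316/12+290,337/12+115),113,s); print('ring',X,r.T@(X-s['position']))
```

```text
[597.81325039 -31.41240021 119.        ] [56.90488451 -0.77136115 52.86033403]
[56.87953133 -1.09838326 50.86095084]
ring [598.77045425 -31.35902181 113.        ] [57.7598688  -1.15289714 58.86387637]
```

Emit:
{"api": "jog_arm", "payload": {"increments": [[0.03, -0.001, 0, 0], [0.0568, -0.0013, 0.003, 0], [0.0568, -0.0013, 0.01, 0], [0.0568, -0.0013, 0.015, 0], [0.0568, -0.0013, 0.015, 0], [0.0568, -0.0013, 0.015, 0]], "hand": -1}}

```text
clock: 14.88
position: [597.5, -30.8, 157.2]
ee_rot: [0.983, -0.183, 0.002, -0.001]
contact_force: [0.4, -0.5, -0.1]
gripper_width: 14.6
```

Run:
```python
from h import *
T=[]
for i in range(4):
    s=read_state(); a=get_image('wrist'); T.append(R.from_quat(s['ee_rot']).as_matrix().T@(np.array([597.88,-31.25,121])-s['position'])); print(T[-1],s['contact_force'].round(1))
b=get_image('scene'); crop(b,250,150,370,250,6,'s14.png'); cv2.imwrite('pics/w14.png',a[:,:,::-1]); crop(a,250,180,390,300,5.5,'w14c.png')
print(np.mean(T,0)-[.05,.41,0]); go((0,0,0))
```

```text
[ 0.42285394  0.33087141 36.24392534] [ 0.4 -0.5 -0.1]
[ 0.27737314  0.45401862 36.36198267] [ 0.1 -0.5 -0.7]
[ 0.23785591  0.49384725 36.36415982] [0.7 0.4 0.1]
[ 0.18685416  0.52545504 36.32016392] [-0.3  1.   0.5]
[ 0.23123429  0.04104808 36.32255794]
shift m [-0.5693  0.1869  0.1547] jaw angle -111.1 z axis [ 0.0041  0.001  -1.    ]
t 15.125 pos [597.7 -30.8 157.1] F [-0.1 -0.1 -0. ] w 14.5 j [ 0.22  0.42 -0.19 -0.   -0.96  0.98]
```

View pics/w14c.png

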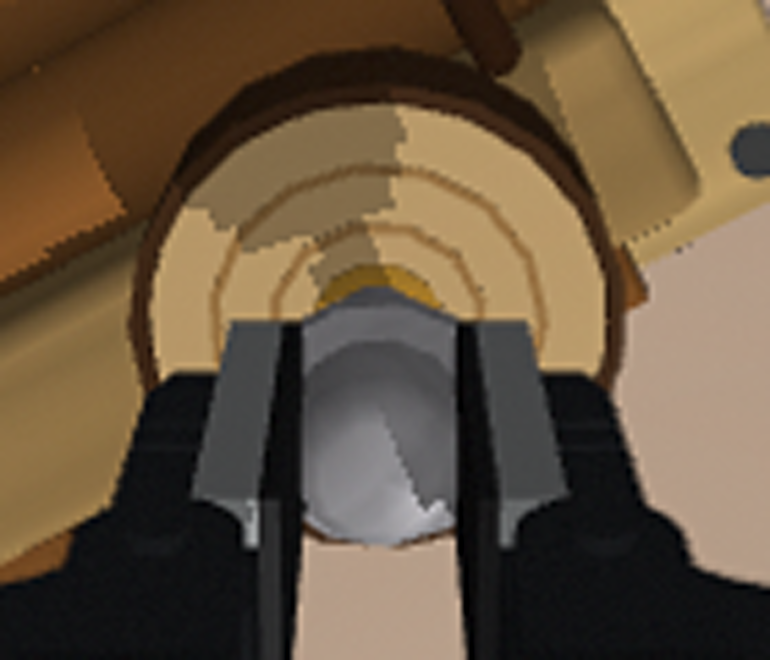

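View pics/s14.png

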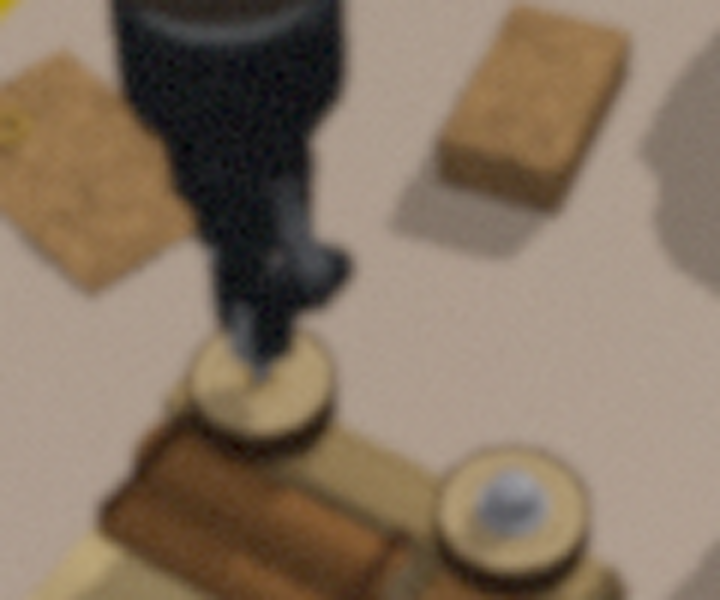

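Emit:
{"api": "jog_arm", "payload": {"increments": [[0.0002, 0, 0.004, 0], [0.0002, 0, 0.008, 0], [0.0002, 0, 0.01, 0], [0.0002, 0, 0.01, 0]], "hand": -1}}

```text
clock: 15.62
position: [597.9, -30.8, 147.5]
ee_rot: [0.983, -0.183, 0.002, -0.001]
contact_force: [-1.5, 1.2, 3.2]
gripper_width: 14.6
```

Emit:
{"api": "jog_arm", "payload": {"increments": [[0, 0, 0.001, 0], [0, 0, 0.002, 0]], "hand": -1}}

```text
clock: 15.88
position: [598.0, -30.9, 146.9]
ee_rot: [0.983, -0.183, 0.002, -0.001]
contact_force: [-3.8, 1.4, 8.9]
gripper_width: 14.8
```

Emit:
{"api": "jog_arm", "payload": {"increments": [[0, 0, 0.0015, 0], [0, 0, 0.003, 0], [0, 0, 0.003, 0]], "hand": -1}}

```text
clock: 16.25
position: [598.0, -30.9, 145.7]
ee_rot: [0.983, -0.182, 0.003, -0.001]
contact_force: [-4.3, 1.0, 10.0]
gripper_width: 14.5
```

Emit:
{"api": "jog_arm", "payload": {"increments": [[0, 0, 0.0015, 0], [0, 0, 0.003, 0], [0, 0, 0.003, 0]], "hand": -1}}

```text
clock: 16.62
position: [598.1, -30.9, 144.9]
ee_rot: [0.983, -0.182, 0.003, -0.0]
contact_force: [-4.4, 0.8, 10.6]
gripper_width: 14.7
```

Run:
```python
from h import *
a=get_image('wrist'); crop(a,250,180,390,300,5.5,'w15c.png'); b=get_image('scene'); crop(b,250,150,370,250,6,'s15.png');s=read_state();print(s['wrist_torque'],s['contact_force']); go((0,0,0))
```

```text
[ 0.43843487  1.39849612 -0.00178301] [-4.67922963  1.0264737  10.86978495]
shift m [-0.5704  0.1856  0.141 ] jaw angle -110.98 z axis [ 6.4e-03 -4.0e-04 -1.0e+00]
t 16.725 pos [598.1 -30.9 144.9] F [-4.7  1.  10.9] w 14.7 j [ 0.22  0.43 -0.2   0.   -0.93  0.98]
```

View pics/w15c.png

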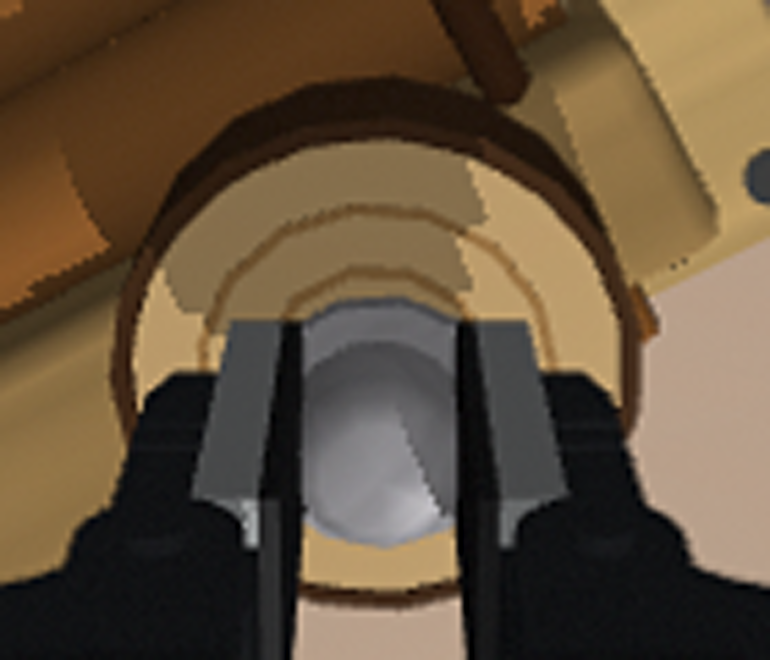

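View pics/s15.png

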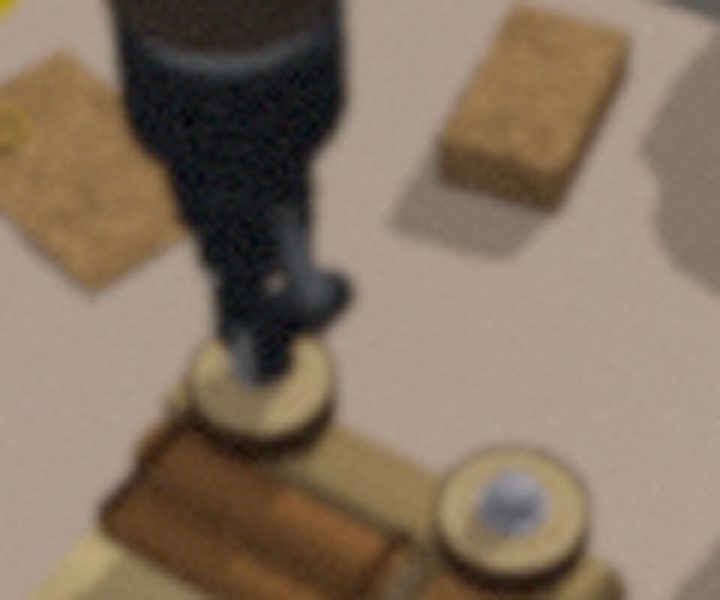

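Emit:
{"api": "jog_arm", "payload": {"increments": [[-0.0003, 0, 0.002, 0], [-0.0005, 0, 0.0035, 0], [-0.0006, 0, 0.0045, 0], [-0.0006, 0, 0.005, 0]], "hand": -1}}

```text
clock: 17.23
position: [599.3, -31.2, 143.8]
ee_rot: [0.983, -0.181, 0.006, -0.0]
contact_force: [-2.8, -0.4, 16.0]
gripper_width: 14.7
```

Run:
```python
from h import *
a=get_image('wrist'); crop(a,250,180,390,300,5.5,'w16c.png');s=read_state();print(s['wrist_torque'],s['contact_force'],s['ee_rot']); go((0,0,0))
```

```text
[-0.19670545  1.1251994  -0.02557849] [-3.83631523 -0.28641452 15.33391379] [ 9.83408855e-01 -1.81302650e-01  6.02667873e-03 -2.28813091e-04]
shift m [-0.5727  0.1849  0.1366] jaw angle -110.89 z axis [ 0.0119 -0.0017 -0.9999]
t 17.275 pos [599.4 -31.2 143.9] F [-3.8 -0.3 15.3] w 14.8 j [ 0.22  0.43 -0.21  0.01 -0.92  0.98]
```

View pics/w16c.png

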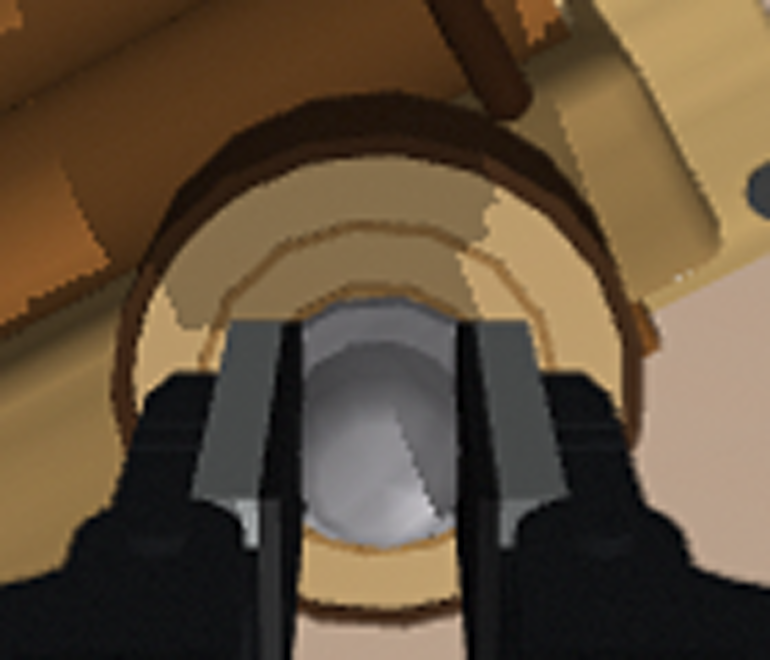

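Emit:
{"api": "jog_arm", "payload": {"increments": [[-0.0008, 0, 0.0005, 0], [-0.0012, 0, 0.002, 0], [-0.0014, 0, 0.0035, 0], [-0.0016, 0, 0.0045, 0], [-0.0018, 0, 0.0055, 0], [-0.0018, 0, 0.0065, 0], [-0.0018, 0, 0.007, 0]], "hand": -1}}

```text
clock: 18.15
position: [599.0, -31.0, 138.6]
ee_rot: [0.983, -0.181, 0.008, -0.0]
contact_force: [-1.3, -1.3, 9.7]
gripper_width: 14.7
```

Run:
```python
from h import *
a=get_image('wrist'); crop(a,250,180,390,300,5.5,'w17c.png');s=read_state();print(s['wrist_torque'],s['contact_force'],s['ee_rot']); go((0,0,0))
```

```text
[-0.40197522  0.39221013 -0.09554731] [-1.96731493 -1.66905623  8.37734461] [ 9.83482517e-01 -1.80834169e-01  7.81886277e-03 -8.68783891e-05]
shift m [-0.5729  0.1845  0.1292] jaw angle -110.84 z axis [ 0.0154 -0.0027 -0.9999]
t 18.2 pos [599.  -31.  138.5] F [-2.  -1.7  8.4] w 14.6 j [ 0.22  0.43 -0.22  0.01 -0.91  0.98]
```

View pics/w17c.png

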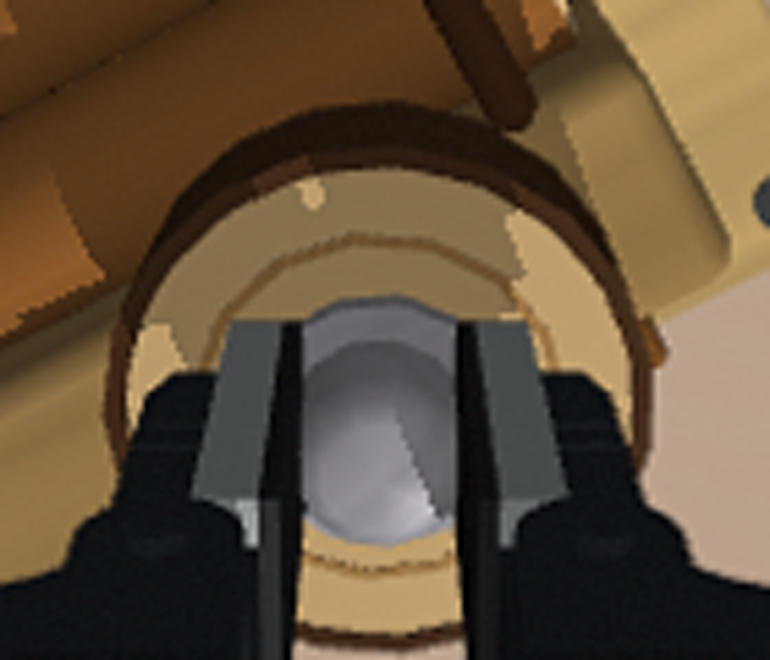

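Emit:
{"api": "jog_arm", "payload": {"increments": [[-0.0006, 0, 0.001, 0], [-0.0008, 0, 0.002, 0], [-0.0008, 0, 0.003, 0], [-0.0008, 0, 0.0035, 0]], "hand": -1}}

```text
clock: 18.7
position: [599.2, -31.1, 138.2]
ee_rot: [0.984, -0.18, 0.009, 0.0]
contact_force: [-5.4, 0.4, 18.1]
gripper_width: 14.7
```

Emit:
{"api": "jog_arm", "payload": {"increments": [[-0.0006, 0, 0.0015, 0], [-0.0008, 0, 0.003, 0], [-0.0008, 0, 0.0038, 0], [-0.0008, 0, 0.004, 0]], "hand": -1}}

```text
clock: 19.2
position: [599.2, -31.1, 138.2]
ee_rot: [0.984, -0.179, 0.011, 0.001]
contact_force: [-7.7, 1.1, 20.3]
gripper_width: 14.8
```

Run:
```python
from h import *
a=get_image('wrist'); crop(a,250,180,390,300,5.5,'w18c.png');b=get_image('scene'); crop(b,250,150,370,250,6,'s18.png');s=read_state();print(s['contact_force'],s['ee_rot']); go((0,0,0))
```

```text
[-7.05149052  1.2256246  19.30900468] [ 9.83704482e-01 -1.79462477e-01  1.08791461e-02  5.97016422e-04]
shift m [-0.5745  0.1829  0.1253] jaw angle -110.68 z axis [ 0.0212 -0.0051 -0.9998]
t 19.3 pos [599.3 -31.1 138.2] F [-7.1  1.2 19.3] w 14.9 j [ 0.22  0.43 -0.22  0.01 -0.9   0.98]
```

View pics/w18c.png

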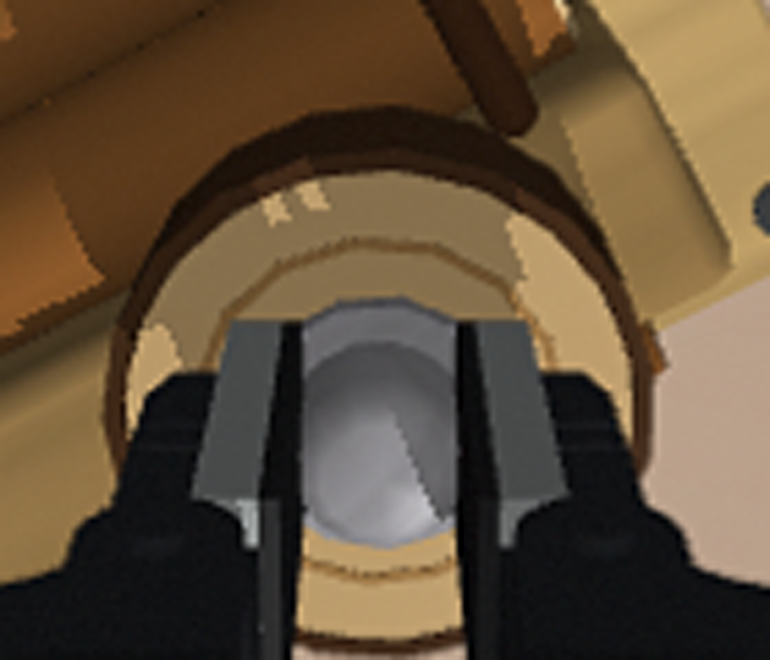

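View pics/s18.png

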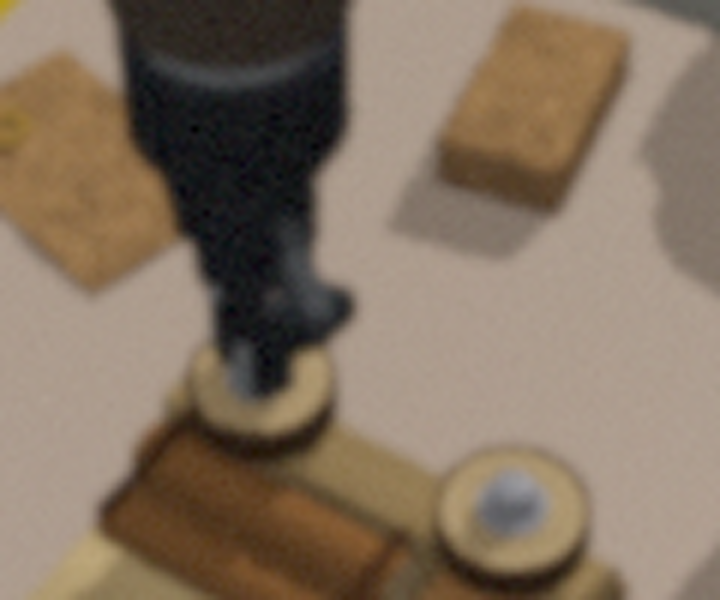

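Two readings say the cap is home. The height stopped at 138.2 while the force rose from 18 to 20 N. The cap's underside works out at 116.9 mm against the wheel's top at 117.0 mm. I'll let go.

Emit:
{"api": "jog_arm", "payload": {"increments": [[0, 0, 0, 0], [0, 0, 0, 0], [0, 0, 0, 0], [0, 0, 0, 0]], "hand": 0}}

```text
clock: 19.8
position: [599.0, -31.1, 137.4]
ee_rot: [0.984, -0.179, 0.01, 0.001]
contact_force: [0.7, 0.3, 0.5]
gripper_width: 42.8
```

Emit:
{"api": "jog_arm", "payload": {"increments": [[0, 0, -0.02, 0], [-0.01, 0, -0.04, 0], [-0.03, 0, -0.06, 0], [-0.03, 0, -0.06, 0], [-0.03, 0, -0.06, 0]], "hand": 0}}

```text
clock: 20.42
position: [569.6, -20.0, 196.7]
ee_rot: [0.984, -0.179, 0.01, 0.001]
contact_force: [-0.5, -0.2, -0.5]
gripper_width: 42.5
```

Run:
```python
from h import *
s=read_state();a=get_image('wrist'); cv2.imwrite('pics/w19.png',a[:,:,::-1]); crop(a,260,120,380,220,6,'w19c.png');b=get_image('scene'); crop(b,250,150,370,250,6,'s19.png');t=get_image('top'); crop(t,240,110,370,210,6,'t19.png')
go((0,0,0))
```

```text
shift m [-0.5438  0.1826  0.1852] jaw angle -110.7 z axis [ 0.0184 -0.0055 -0.9998]
t 20.575 pos [569.7 -20.3 195.9] F [ 0.9 -0.4 -0.2] w 42.7 j [ 0.25  0.33 -0.22  0.01 -1.    0.95]
```

View pics/w19.png

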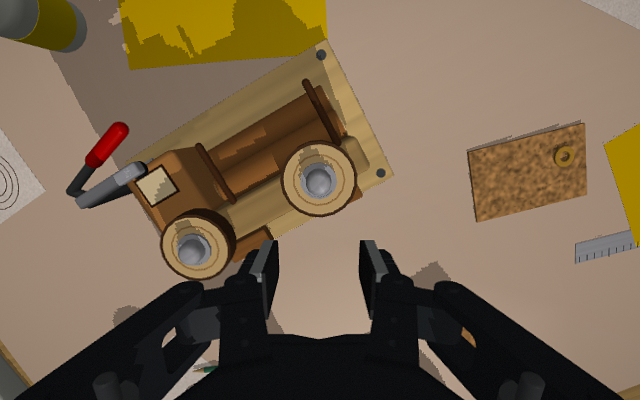

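View pics/w19c.png

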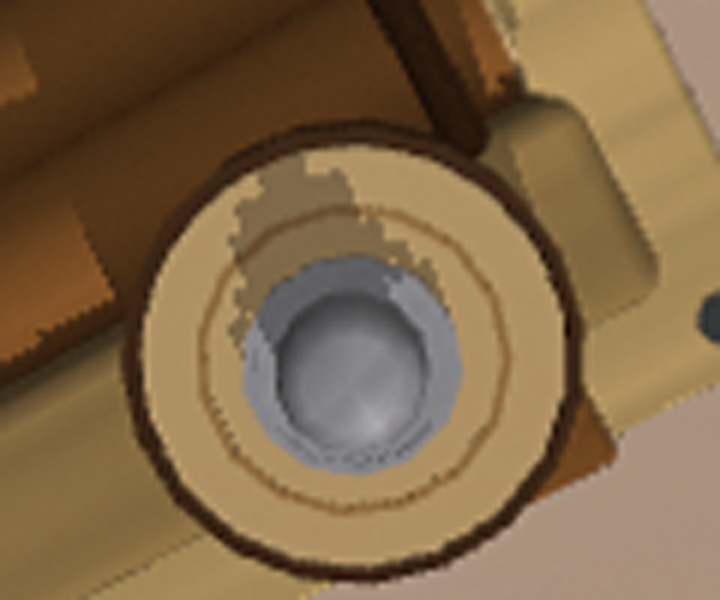

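View pics/s19.png

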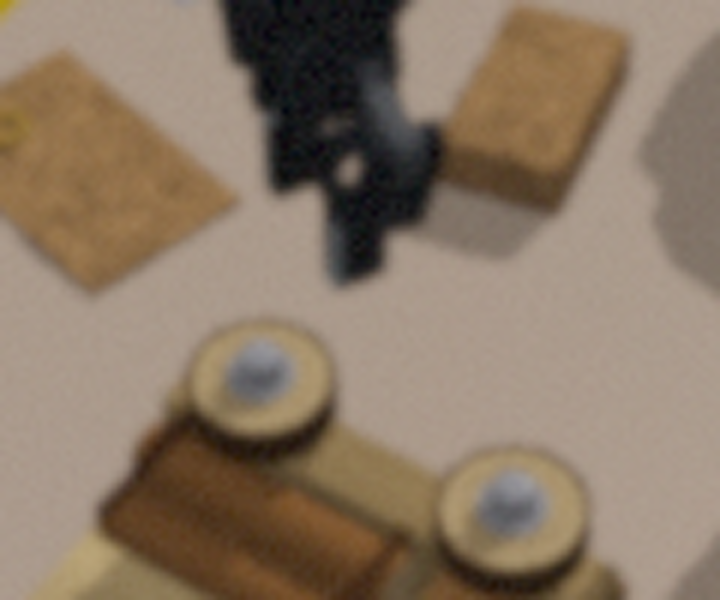

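Run:
```python
from h import *
go((0,0,0)); job_done(); s=read_state(); print(s['clock'])
```

```text
shift m [-0.5438  0.1826  0.1852] jaw angle -110.7 z axis [ 0.0184 -0.0055 -0.9998]
t 20.575 pos [569.7 -20.3 195.9] F [ 0.9 -0.4 -0.2] w 42.7 j [ 0.25  0.33 -0.22  0.01 -1.    0.95]
the job is handed in; nothing more can be done
the job is handed in; nothing more can be done
```

I slid the bored wheel down the axle onto the brass shoulder, pressed the steel cap on until it stopped, and let go. I handed the job in at about 20.6 s, with the gripper open and clear of the truck.

- **Cap home:** The press force read about 10 N while the teeth dragged, then 18 N and 20 N. On the last push the height stayed at 138.2 mm. By my grasp heights the cap's underside is at 116.9 mm and the wheel's upper face at 117.0 mm.
- **Final pictures:** Wheel and cap look flat and match the finished front wheel. The washer is still on its mat. The blank was never touched, but it is not visible in the last pictures I looked at.
- **Less certain:**
  - Under load the tool leaned about 1.2° and the cap moved about 1.2 mm sideways, within its play. The side force was up to 8 N. I did not press again to level it, so a tilt of that size may remain.
  - The fixed and wrist cameras disagreed by about 3 mm. I relied on the wrist view to line up both parts.
  - The two cameras' estimate of the axle tip was 123 mm, against about 127 mm from contact. I used the contact value for the home check.

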